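Knock a wax paint block out of its mould and pack it

TASK

A freshly set wax paint block sits flush in the casting mould: press the mould's knock-out lever all the way down so that the block rises, then lift the block out and pack it standing upright in the gap left in the row in the shallow wooden box, flat on the box's floor. Set it down, do not drop it (wax chips), keep the things already in the box upright and in their row, and leave the other things on the table alone.

Things in the scene. Friction and masses are not known exactly. Their poses are not given: they have to be found in the camera images.
- mould: Casting mould, fixed to the table: an aluminium block 78 mm (its x) by 64 mm (its y), with its flat top 140 mm above the table, on four pillars over a steel base plate (100 x 125 x 10 mm). It has one rectangular pocket 52 mm (x) by 38 mm (y), open at the top, centred on the origin. Origin: on the table under the pocket's centre; z up. The knock-out lever sticks out of its +y side.
- knockout (a joint): Knock-out lever of the mould: 0 with its outer end up (start), growing as the outer end is pressed down, 0.61 rad against its lower stop. It turns about a horizontal pivot (along the mould's x) that lies 50 mm from the mould's origin towards +y, 55 mm above the table. It raises the pocket's floor in proportion, 30 mm when fully down. Stiff pivot: takes about 6 N at the pad, and stays where it is left.
- knockout_pad (a point): Middle of the upper face of the black thumb pad (26 mm along the mould's x, 34 mm along the lever) on the outer end of the lever, about 110 mm from the pivot. Starts about 96 mm above the table, and is about 30 mm above it when the lever is fully down.
- block: The block to pack: plain cream wax, 50 mm (its x) by 36 mm (its y) by 60 mm tall, about 0.1 kg. Origin: centre of its underside, z up. At the start it stands in the mould's pocket, its axes along the mould's, its top flush with the mould's top and its underside 80 mm above the table; with the lever fully down its upper 30 mm stand free.
- box: Shallow open wooden box, fixed, 230 mm long (its x) by 58 mm (its y) outside, 216 by 44 mm inside; the floor is 6 mm above the table, the rim 28 mm. Origin: centre of its underside on the table. Three things stand in it in a row along x, in places 54 mm apart, and one place is empty.
- box_gap (a point): Middle of the empty place, on the box's inner floor; axes as the box's. The gap is about 58 mm long (box x) by 44 mm wide (box y): the block goes in with its 50 mm side along the box.
- packed_block: A finished wax block in the box, same size as the block to pack (50 x 36 x 60 mm, 50 mm along the box). Origin: centre of its underside. In any of the three taken places.
- packed_jar: A small lidded jar in the box, 41 mm across, 62 mm tall. Origin: centre of its underside. In any of the three taken places.
- packed_tin: A small round metal tin in the box, 42 mm across, 53 mm tall. Origin: centre of its underside. In any of the three taken places.
- tube: Bystander: a paint tube lying on the table, 110 mm long (its x), 26 mm thick. Origin: underside, near the middle.
- paint_jar: Bystander: a lidded paint jar standing on the table, 64 mm across, 80 mm tall. Origin: centre of its underside.
- flat_brush: Bystander: a flat paint brush lying on the table, 200 mm long (its x), 42 mm wide, 20 mm high. Origin: underside, at the middle of its length.
There are look-alikes about, which are no part of the job. Several things have the shape of the mould; the one meant has the colours described above.

How it is judged:
By the outcome, as a careful person would: the job done as asked, in the order asked, and still so for the second after the job is handed in, with the robot touching nothing.
It also fails if it takes over 64 s, if anything falls off the work surface, if the arm or the gripper's body presses on something with over 40 N, if the wrist force passes 120 N, or if a joint passes its speed limit or range.

ROBOT

A 7-joint arm with a two-finger parallel gripper is mounted at the origin on the work surface. World frame = base frame: x ahead of the robot, y to its left, z up, the work surface at z = 0. Lengths are in m, angles in degrees, forces in N, time in s.
With the tool pointing down it reaches from about 0.425 to 0.875 m from the base axis. Payload 4.7 kg.
Tool frame: the origin (TCP) lies between the finger pads; the fingertips stand 17 mm ahead of it and the grasp point (between the pads) lies 2 mm behind it; z points along the fingers, y is the line along which they close (so a half turn about z gives the same grasp; the last joint's range is limited). The gripper opens to 87 mm and grips with 3 to 60 N. Pads are 19 mm wide; open, the fingers measure 117 mm over their backs; the gripper's body (75 mm by 190 mm) begins 51 mm behind the grasp point.
Start: joints at [-75.797, 18.392, -4.016, 83.108, 1.295, 78.541, -3.26], TCP at [0.151, 0.632, 0.24] pointing down, gripper open.
Joint ranges: [-163.93, 163.93], [-17.29, 119.83], [-79.2, 71.16], [3.27, 140.29], [-89.18, 269.18], [5.43, 117.66], [-154.24, 154.24]. Speed limits (degrees/s): [147.25, 147.25, 180, 180, 180, 180, 180].

INTERFACE

Orientations are given as [roll, pitch, yaw] about the fixed x, y, z axes, in that order (R = Rz(yaw) Ry(pitch) Rx(roll)).
In Python, from cell import env, cams gives the robot as it stands.
- The arm moves only by the shell command python3 -m pendant 'ROWS' [FORCE]. ROWS is JSON, a list of rows, each an object of numbers: "tx", "ty", "tz": the shift along the tool's x, y, z each as a share of 0.05 m, from -1 to 1; "spin": the turn about the tool's z as a share of 4 degrees, from -1 to 1; "claw": the closure, from 0 (fully open) to 1 (shut). A call has 1 to 10 rows; each row shifts and turns the commanded pose from where the row before left it, along the tool's axes as they then stand; what a row does not reach is not made up. A row lasts 1/8 s, in which the tool goes at most 62.5 mm and 10.7 degrees, less where a joint would pass 70% of its speed; a pose out of reach is approached as far as the arm can. A call with a number of a shift or a turn outside -1 to 1 is refused whole. A call with a gripper value outside its range is refused whole. The fingers move at their own pace and stop on an object; FORCE is the grip in N (left out, the last holds). Time passes only in rows, so rows that do not move let the fingers close. It gives the time, the measured TCP pose, the force, the opening and the grip force at its end, in the units of the state.
- env.get_obs(): the state, without advancing time (a new reading comes with each control period).
- cams.read_camera(name): name is "side" or "top" or "wrist"; returns the picture (420x560x3 uint8, red, green, blue); there is no depth.
- cams.camera_info(name): a dict with "fx", "fy", "cx", "cy" (pixels), "rvec" (rotation vector, rad) and "tvec" (3), from world to camera coordinates, as OpenCV has them. Camera axes: x right, y down, z forward; pixel columns grow to the right and rows downward; lengths in m; the calibration is good to about 2 mm. A picture is of the moment at which its call begins: read the wrist's pose just before it. camera_info takes no time and is no camera call; for the wrist camera it gives the pose at the moment of the call.
- env.sign_off(): hands the job in; it is judged then, once.
The state is a dict: "time_s": time; "qpos": joint angles; "joint_velocities": joint speeds; "effort": joint torques, N m; "tool_pos": TCP position; "tool_rot": TCP orientation; "force": force on the tool from outside, world axes, zero at the start; "wrist_torque": the same for the moment, N m; "grip_width": finger opening in m; "grasp_force": force on a finger pad.
Only numpy, scipy, OpenCV 4.12 (cv2) and the standard library are available. Lean on these libraries where they do the work, as an engineer would, in place of code of your own. Each camera call takes 0.05 s, during which the arm holds its last target. There are 200 camera calls.

## Working session

There is one attempt and no reset: what is moved stays moved. The work goes in short steps, Python scripts to look and compute and a shell command to move; the robot and the scene stay as the last step left them, time stands still between calls to the robot, and variables do not carry over. Pictures are saved under pics/ and viewed, at most 10 in all, crops included, and the job is handed in when it is done.

```bash
ls; mkdir -p pics; python3 - <<'E'
from cell import env,cams
import cv2
for n in ("top","side"):
    im=cams.read_camera(n); cv2.imwrite(f"pics/{n}0.png",im[:,:,::-1]); print(n,cams.camera_info(n))
o=env.get_obs(); print(o["time_s"],o["tool_pos"],o["tool_rot"])
E
```

```text
pics
top {'fx': 516.9995757942936, 'fy': 516.9995757942936, 'cx': 271.56740333644046, 'cy': 203.2322361707927, 'rvec': array([ 2.06878127, -2.16418732,  0.22518021]), 'tvec': array([0.05935821, 0.5555651 , 1.21600651])}
side {'fx': 388.9124873707074, 'fy': 388.9124873707074, 'cx': 281.19928135721324, 'cy': 202.98534769635958, 'rvec': array([ 2.42084233, -0.06932047,  0.01676119]), 'tvec': array([-0.50944918,  0.11370342,  1.0544049 ])}
0.1 [0.15051616 0.63186988 0.23858911] [-1.79904618e+02  4.77047352e-03  1.66606940e+02]
```

View pics/top0.png

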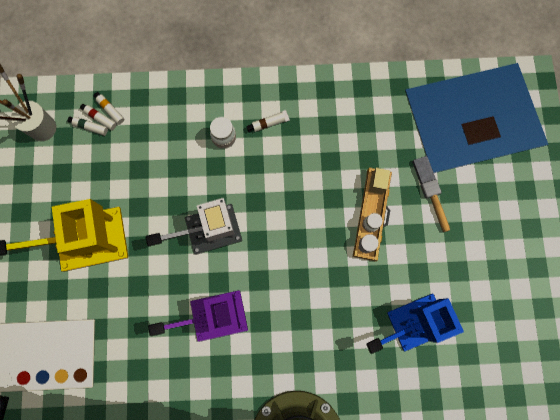

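View pics/side0.png

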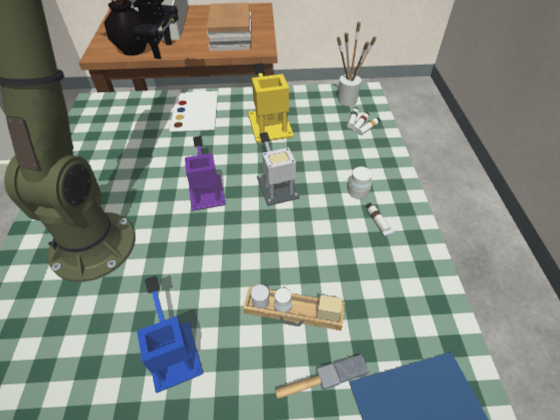

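The top view shows the grey mould at (215,218) with its block, its pad at (153,239), and the box at (372,215) with the gap near (377,200), between the packed block (381,180) and a round item (374,222). In the side view the mould top is at (279,160), the pad at (265,138), the packed block at (330,308) and the gap near (305,306).

```bash
cat > h.py <<'E'
import numpy as np, cv2
from cell import env,cams
def cam(n):
    c=cams.camera_info(n); K=np.array([[c["fx"],0,c["cx"]],[0,c["fy"],c["cy"]],[0,0,1]])
    return K,cv2.Rodrigues(np.array(c["rvec"]))[0],np.array(c["tvec"]).reshape(3)
def onz(C,uv,z):
    K,R,t=C; d=R.T@np.linalg.inv(K)@np.array([uv[0],uv[1],1.]); o=-R.T@t
    return o+d*(z-o[2])/d[2]
def tri(C1,p1,C2,p2):
    P=[C[0]@np.c_[C[1],C[2]] for C in (C1,C2)]
    X=cv2.triangulatePoints(P[0],P[1],np.array(p1,float).reshape(2,1),np.array(p2,float).reshape(2,1))[:,0]; return X[:3]/X[3]
def comps(m,amin=20):
    n,l,s,c=cv2.connectedComponentsWithStats(m.astype(np.uint8)); return [(c[i].round(1),s[i,4],l==i) for i in range(1,n) if s[i,4]>=amin]
E
python3 - <<'E'
from h import *
np.set_printoptions(precision=4,suppress=True)
T,S=cam("top"),cam("side")
for n,a,b in [("mouldtop",(215,218),(279,160)),("pad",(153,239),(265,138)),("pblock",(381,180),(330,303)),("round1",(374,221),(283,295)),("round2",(369,243),(260,291))]: print(n,tri(T,a,S,b))
print(onz(T,(215,218),.14),onz(T,(153,239),.096),onz(T,(378,200),.006))
for n in("top","side"):
    im=cv2.imread(f"pics/{n}0.png"); h=cv2.cvtColor(im,cv2.COLOR_BGR2HSV)
    for c,a,m in comps(cv2.inRange(h,(15,50,120),(32,150,255))>0,30): print(n,c,a,h[m].mean(0).round(), cv2.minAreaRect(np.argwhere(m)[:,::-1].astype(np.float32)))
E
```

```text
mouldtop [0.514  0.1671 0.1284]
pad [0.4779 0.3196 0.0841]
pblock [ 0.6044 -0.2388  0.0628]
round1 [ 0.5019 -0.2127  0.0627]
round2 [ 0.4495 -0.197   0.0578]
[0.5118 0.1659 0.14  ] [0.4763 0.317  0.096 ] [ 0.5645 -0.2398  0.006 ]
top [504.2   6.8] 33 [ 19.  51. 132.] ((503.0289001464844, 5.812159538269043), (7.687727451324463, 20.5902099609375), 53.746158599853516)
top [243.3   5.6] 35 [ 20.  52. 132.] ((242.5, 5.5), (13.0, 7.0), -0.0)
top [545.1  10.2] 30 [ 19.  52. 126.] ((545.5233764648438, 9.888615608215332), (5.398617267608643, 15.116127967834473), 30.25643539428711)
top [471.3  12.7] 77 [ 19.  52. 129.] ((470.7740478515625, 12.882000923156738), (19.859100341796875, 11.447443962097168), 34.69515609741211)
top [556.3  13.1] 31 [ 19.  52. 124.] ((556.0, 13.5), (13.0, 6.0), 90.0)
top [536.5  27.2] 33 [ 19.  52. 127.] ((535.6538696289062, 25.730777740478516), (14.512594223022461, 7.8446455001831055), 11.309932708740234)
top [145.9  32.4] 37 [ 19.  51. 126.] ((146.25677490234375, 32.04054260253906), (7.131582736968994, 14.630772590637207), 17.10272979736328)
top [256.6  28.7] 31 [ 19
[... 1588 characters left out ...]
000061035156, 63.29999923706055), (1.3416404724121094, 25.491174697875977), 26.56505012512207)
side [285.3  91.4] 57 [ 26. 120. 162.] ((284.9407653808594, 94.12117767333984), (44.64302444458008, 10.259160995483398), 74.40719604492188)
side [179.3 116.8] 35 [ 20. 111. 194.] ((179.0, 117.0), (4.0, 8.0), 90.0)
side [278.1 157.2] 130 [ 24.  61. 215.] ((278.1412048339844, 157.13528442382812), (7.701031684875488, 17.35443687438965), 77.47119140625)
side [302.9 309.9] 2128 [ 20.  83. 182.] ((294.0, 306.0), (100.14892578125, 31.26976776123047), 9.865806579589844)
side [297.1 386.6] 449 [ 19.  91. 189.] ((297.5661926269531, 386.270751953125), (9.984601974487305, 47.14950942993164), 70.55996704101562)
```

```bash
python3 -m pendant '[{"tx":-0.78,"ty":-0.46},{"tx":-0.78,"ty":-0.46},{"tx":-0.78,"ty":-0.46},{"tx":-0.78,"ty":-0.46},{"tx":-0.78,"ty":-0.46},{"tx":-0.78,"ty":-0.46},{"tx":-0.78,"ty":-0.46},{"tx":-0.78,"ty":-0.46},{"tx":-0.78,"ty":-0.46},{"tx":-0.78,"ty":-0.46}]'
python3 -m pendant '[{"spin":-1,"claw":1},{"spin":-1,"claw":1},{"spin":-1,"claw":1},{"spin":-1,"claw":1},{"spin":-1,"claw":1},{"spin":-1,"claw":1},{"spin":-0.9,"claw":1},{"claw":1}]'
python3 - <<'E'
from h import *
K,R,t=cam("wrist"); print("cam pos",-R.T@t,R.T[:,2]); o=env.get_obs(); print(o["qpos"],o["tool_pos"],o["tool_rot"],o["force"])
cv2.imwrite("pics/w1.png",cams.read_camera("wrist")[:,:,::-1]); np.savez("w1.npz",K=K,R=R,t=t)
E
```

```text
cam pos [0.08415384 0.64798449 0.38502605] [ 0.24268697 -0.05856749 -0.96833511]
[-75.79699853  18.43409564  -4.01604669  83.16676332   1.29457664
  78.53972999  -3.26003625] [0.15051616 0.63186988 0.23858911] [-1.79904618e+02  4.77047352e-03  1.66606940e+02] [-0.14017564 -0.19925692  0.14414752]invalid input at $[0]: expected keys tx, ty, tz, spin, claw
invalid input at $[0]: expected keys tx, ty, tz, spin, claw
```

View pics/w1.png

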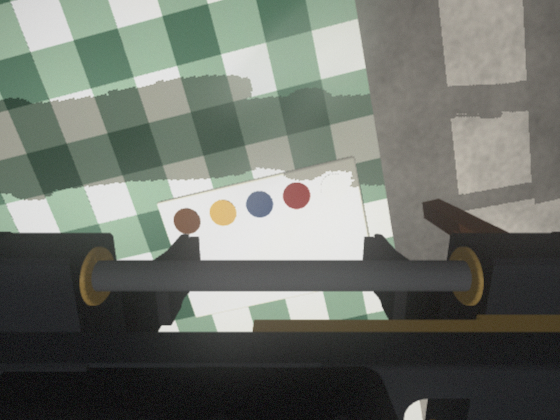

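The wrist camera sits on the tool's +x side and looks back towards the fingers; here it shows the palette at (265,240). I'll now move to where it sees both pad and mould.

```bash
python3 -m pendant '[{"tx":-0.95,"ty":-0.54,"tz":0,"spin":0,"claw":0},{"tx":-0.95,"ty":-0.54,"tz":0,"spin":0,"claw":0},{"tx":-0.95,"ty":-0.54,"tz":0,"spin":0,"claw":0},{"tx":-0.95,"ty":-0.54,"tz":0,"spin":0,"claw":0},{"tx":-0.95,"ty":-0.54,"tz":0,"spin":0,"claw":0},{"tx":-0.95,"ty":-0.54,"tz":0,"spin":0,"claw":0},{"tx":-0.95,"ty":-0.54,"tz":0,"spin":0,"claw":0},{"tx":-0.95,"ty":-0.54,"tz":0,"spin":0,"claw":0},{"tx":-0.95,"ty":-0.54,"tz":0,"spin":0,"claw":0},{"tx":-0.95,"ty":-0.54,"tz":0,"spin":0,"claw":0}]'
python3 -m pendant '[{"tx":0,"ty":0,"tz":0,"spin":-1,"claw":1},{"tx":0,"ty":0,"tz":0,"spin":-1,"claw":1},{"tx":0,"ty":0,"tz":0,"spin":-1,"claw":1},{"tx":0,"ty":0,"tz":0,"spin":-1,"claw":1},{"tx":0,"ty":0,"tz":0,"spin":-1,"claw":1},{"tx":0,"ty":0,"tz":0,"spin":-1,"claw":1},{"tx":0,"ty":0,"tz":0,"spin":-0.9,"claw":1},{"tx":0,"ty":0,"tz":0,"spin":0,"claw":1},{"tx":0,"ty":0,"tz":0,"spin":0,"claw":1}]'
python3 - <<'E'
from h import *
K,R,t=cam("wrist"); print("cam pos",-R.T@t,R.T[:,2],K[0,0]); o=env.get_obs(); print(o["time_s"],o["qpos"],o["tool_pos"],o["tool_rot"],o["force"])
cv2.imwrite("pics/w2.png",cams.read_camera("wrist")[:,:,::-1]); np.savez("w2.npz",K=K,R=R,t=t)
E
```

```text
time_s: 1.4
tool_pos: [0.5511, 0.2584, 0.2394]
tool_rot: [180.0, -0.0, 166.6]
force: [-0.0, -0.4, -0.4]
grip_width: 0.0868
grasp_force: 0.0
time_s: 2.52
tool_pos: [0.55, 0.2596, 0.2394]
tool_rot: [180.0, -0.0, -165.9]
force: [-0.7, -0.0, 0.5]
grip_width: 0.0058
grasp_force: 0.0
cam pos [0.48388266 0.24311776 0.38587317] [ 0.24189891  0.06195479 -0.9683215 ] 326.5017399545587
2.525 [-38.7864918   13.26135231  13.0637994   89.95942461  -3.05352519
  77.14577311  78.76670066] [0.55003154 0.2596047  0.23938474] [ 1.79998929e+02 -1.79279086e-02 -1.65854572e+02] [-0.67856892 -0.04891279  0.48180495]
```

View pics/w2.png

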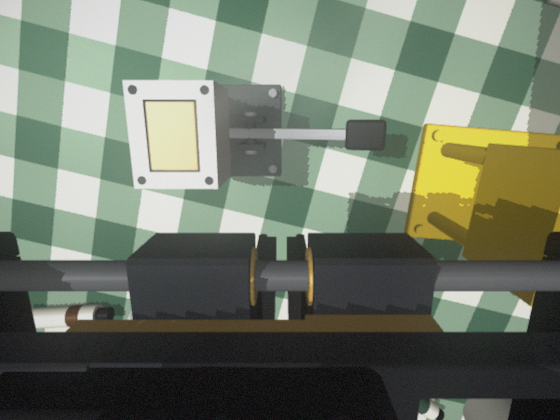

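The wrist view shows the block top at (172,135) in the white mould top (174,135), the black pad at (366,134), and the yellow look-alike from column 410 rightwards.

```bash
python3 - <<'E'
from h import *
np.set_printoptions(precision=4,suppress=True)
d=np.load("w2.npz"); W=(d["K"],d["R"],d["t"]); T=cam("top")
w=cv2.imread("pics/w2.png"); tp=cv2.imread("pics/top0.png")
def obj(im,lo,hi,seed):
    h=cv2.cvtColor(im,cv2.COLOR_BGR2HSV); m=cv2.inRange(h,lo,hi)>0
    return min(comps(m,20),key=lambda c:np.hypot(*(c[0]-seed)))
cw,aw,mw=obj(w,(20,50,120),(35,160,255),(172,135)); ct,at,mt=obj(tp,(18,60,150),(32,160,255),(214,217))
print("block",cw,aw,ct,at,"tri",tri(W,cw,T,ct),"plane",onz(W,cw,.14),onz(T,ct,.14))
q=cv2.boxPoints(cv2.minAreaRect(np.argwhere(mw)[:,::-1].astype(np.float32)))
Q=np.array([onz(W,p,.14) for p in q]); E=np.diff(np.r_[Q,Q[:1]],axis=0)
print("sides",np.linalg.norm(E,axis=1),np.degrees(np.arctan2(E[:,1],E[:,0])),"ctr",Q.mean(0))
pw,apw,pmw=obj(w,(0,0,0),(179,255,62),(366,134)); pt,apt,_=obj(tp,(0,0,0),(179,255,45),(153,239))
print("pad",pw,apw,pt,apt,tri(W,pw,T,pt),onz(W,pw,.09),onz(T,pt,.09)); 
x,y=np.argwhere(pmw)[:,1],np.argwhere(pmw)[:,0];print(x.min(),x.max(),y.min(),y.max())
C=np.load("w2.npz"); print("yellow blk edge",[onz(W,p,.15) for p in [(485,147),(468,235)]],onz(T,(53,208),.2),onz(T,(102,200),.2),onz(T,(108,240),.2))
E
```

```text
block [180.7 145.4] 526 [214.2 217.6] 326 tri [0.5182 0.1698 0.1181] plane [0.5185 0.1753 0.14  ] [0.5128 0.1677 0.14  ]
sides [0.0352 0.0519 0.0372 0.0522] [ 108.0455   14.6441  -71.751  -167.5019] ctr [0.5136 0.1679 0.14  ]
pad [296.2 248.7] 415 [149.2 240.3] 205 [0.4002 0.2095 0.6063] [0.5956 0.2867 0.09  ] [0.4745 0.3272 0.09  ]
288 306 235 261
yellow blk edge [array([0.4651, 0.3886, 0.15  ]), array([0.53  , 0.4023, 0.15  ])] [0.5387 0.5109 0.2   ] [0.5518 0.405  0.2   ] [0.4632 0.3903 0.2   ]
```

```bash
python3 - <<'E'
from h import *
np.set_printoptions(precision=4,suppress=True)
d=np.load("w2.npz"); W=(d["K"],d["R"],d["t"]); T=cam("top")
w=cv2.imread("pics/w2.png"); tp=cv2.imread("pics/top0.png")
def roi(im,x0,x1,y0,y1,f):
    m=np.zeros(im.shape[:2],bool); m[y0:y1,x0:x1]=f(im[y0:y1,x0:x1].astype(int)); c=max(comps(m,10),key=lambda c:c[1]); r=cv2.minAreaRect(np.argwhere(c[2])[:,::-1].astype(np.float32)); return c[0],c[1],r
dark=lambda th:(lambda a:a.max(2)<th)
yel=lambda a:(a[...,2]-a[...,0]>35)&(a[...,2]>120)
b=roi(w,130,215,85,188,yel); bt=roi(tp,195,240,195,240,yel); print(b,bt)
print("tri",tri(W,b[0],T,bt[0]),onz(W,b[0],.14),onz(T,bt[0],.14))
Q=np.array([onz(W,p,.14) for p in cv2.boxPoints(b[2])]); E=np.diff(np.r_[Q,Q[:1]],axis=0); print(np.linalg.norm(E,axis=1),np.degrees(np.arctan2(E[:,1],E[:,0])))
p=roi(w,335,395,110,160,dark(55)); pt=roi(tp,143,163,230,248,dark(50)); print(p,pt)
print(tri(W,p[0],T,pt[0]),[onz(W,p[0],z) for z in(.085,.096)],onz(T,pt[0],.09))
E
```

```text
(array([175., 142.]), np.int32(2412), ((171.35650634765625, 135.025390625), (71.17460632324219, 49.12367630004883), 86.3086166381836)) (array([214.2, 217.4]), np.int32(342), ((214.09434509277344, 217.33021545410156), (21.840328216552734, 15.659103393554688), 74.05460357666016))
tri [0.5159 0.1685 0.1309] [0.5171 0.1707 0.14  ] [0.5133 0.1677 0.14  ]
[0.0354 0.0511 0.0373 0.0513] [ 107.6743   14.2221  -72.1459 -167.9333]Traceback (most recent call last):
  File "<stdin>", line 12, in <module>
  File "<stdin>", line 6, in roi
ValueError: max() iterable argument is empty
```

```bash
python3 - <<'E'
from h import *
np.set_printoptions(precision=4,suppress=True)
d=np.load("w2.npz"); W=(d["K"],d["R"],d["t"]); T=cam("top")
w=cv2.imread("pics/w2.png"); tp=cv2.imread("pics/top0.png")
X=tri(W,(171.36,135.03),T,(214.1,217.35)); print("block",X)
print(w[134,335:395:4].max(1),w[110:160:4,366].max(1),tp[239,142:166:2].max(1))
for im,th,(x0,x1,y0,y1),C in ((w,75,(340,392,112,156),W),(tp,45,(143,164,229,249),T)):
    m=np.zeros(im.shape[:2],bool); m[y0:y1,x0:x1]=im[y0:y1,x0:x1].max(2)<th
    for c in comps(m,30):
        r=cv2.minAreaRect(np.argwhere(c[2])[:,::-1].astype(np.float32)); print(c[0],c[1],r,onz(C,r[0],.092))
E
```

```text
block [0.5129 0.1678 0.1418]
[202 203 200  83  90  89  90  84  86  88  83  85  76 102 110] [228 180 179  84  89  85  87  85  85  85 142 180 189] [ 46  44  14  24  20  21  29  27  26  21 139  60]
[152.5 239.4] 157 ((151.8529510498047, 239.4117889404297), (9.943960189819336, 17.46256446838379), 75.96376037597656) [0.476  0.3206 0.092 ]
```

```bash
python3 - <<'E'
from h import *
np.set_printoptions(precision=4,suppress=True)
d=np.load("w2.npz"); W=(d["K"],d["R"],d["t"]); T=cam("top")
w=cv2.imread("pics/w2.png")
m=np.zeros(w.shape[:2],bool); m[112:156,340:392]=w[112:156,340:392].max(2)<115
c=max(comps(m,30),key=lambda c:c[1]); r=cv2.minAreaRect(np.argwhere(c[2])[:,::-1].astype(np.float32)); print(c[0],r,onz(W,r[0],.096),onz(W,r[0],.09),tri(W,r[0],T,(152.2,239.4)))
E
```

```text
[368.6 136.4] ((368.0, 137.0), (36.0, 46.0), 90.0) [0.4777 0.3198 0.096 ] [0.4776 0.3214 0.09  ] [0.4772 0.3217 0.0848]
```

```bash
python3 -m pendant '[{"tx":0.57,"ty":0.74,"tz":0,"spin":0,"claw":1},{"tx":0.57,"ty":0.74,"tz":0,"spin":0,"claw":1},{"tx":0,"ty":0,"tz":0,"spin":-1,"claw":1},{"tx":0,"ty":0,"tz":0,"spin":-1,"claw":1},{"tx":0,"ty":0,"tz":0,"spin":-1,"claw":1},{"tx":0,"ty":0,"tz":0,"spin":-1,"claw":1},{"tx":0,"ty":0,"tz":0,"spin":-1,"claw":1},{"tx":0,"ty":0,"tz":0,"spin":-1,"claw":1},{"tx":0,"ty":0,"tz":0,"spin":-1,"claw":1},{"tx":0,"ty":0,"tz":0,"spin":-1,"claw":1}]'
python3 -m pendant '[{"tx":0,"ty":0,"tz":0.4,"spin":-1,"claw":1},{"tx":0,"ty":0,"tz":0.4,"spin":-1,"claw":1},{"tx":0,"ty":0,"tz":0.4,"spin":-1,"claw":1},{"tx":0,"ty":0,"tz":0.3,"spin":-1,"claw":1},{"tx":0,"ty":0,"tz":0.3,"spin":-1,"claw":1},{"tx":0,"ty":0,"tz":0.2,"spin":-1,"claw":1},{"tx":0,"ty":0,"tz":0,"spin":-1,"claw":1},{"tx":0,"ty":0,"tz":0,"spin":-1,"claw":1},{"tx":0,"ty":0,"tz":0,"spin":-1,"claw":1},{"tx":0,"ty":0,"tz":0,"spin":-1,"claw":1}]'
python3 -c "
from h import *
o=env.get_obs();print(o['qpos'],o['tool_pos'],o['tool_rot'])
cv2.imwrite('pics/w3.png',cams.read_camera('wrist')[:,:,::-1])"
```

```text
time_s: 3.82
tool_pos: [0.4767, 0.3174, 0.2396]
tool_rot: [180.0, 0.0, -133.7]
force: [-0.7, -0.7, 0.6]
grip_width: 0.0004
grasp_force: 0.0
time_s: 5.08
tool_pos: [0.4767, 0.3174, 0.1396]
tool_rot: [-180.0, 0.0, -93.7]
force: [-0.5, 0.7, 0.6]
grip_width: 0.0007
grasp_force: 0.0
[-39.31766524  13.00522061   3.4227375  101.69320786  -0.84544862
  65.32330584 140.67022802] [0.47674692 0.31737743 0.13956191] [-1.79996648e+02  7.26408065e-04 -9.37002033e+01]
```

View pics/w3.png

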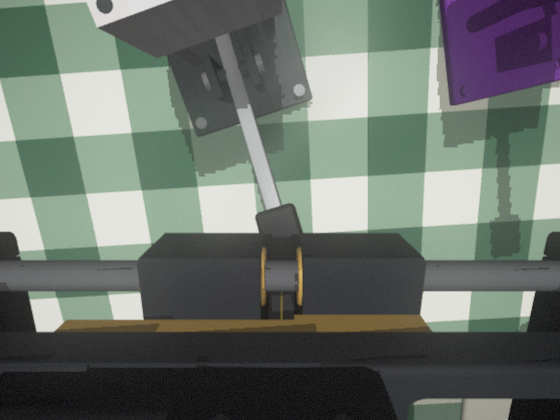

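The pad at (280,220) lies right under the closed fingertips, and the lever leads up to the mould. Next comes the press down.

```bash
python3 -m pendant '[{"tx":0,"ty":0,"tz":0.4,"spin":0,"claw":1},{"tx":0,"ty":0,"tz":0.15,"spin":0,"claw":1},{"tx":0,"ty":0,"tz":0.15,"spin":0,"claw":1},{"tx":0,"ty":0,"tz":0.15,"spin":0,"claw":1},{"tx":0,"ty":0,"tz":0.15,"spin":0,"claw":1}]'
python3 -m pendant '[{"tx":0,"ty":0,"tz":0.15,"spin":0,"claw":1},{"tx":0,"ty":0,"tz":0.15,"spin":0,"claw":1},{"tx":0,"ty":0,"tz":0.15,"spin":0,"claw":1},{"tx":0,"ty":0,"tz":0.15,"spin":0,"claw":1},{"tx":0,"ty":0,"tz":0.1,"spin":0,"claw":1},{"tx":0,"ty":0,"tz":0,"spin":0,"claw":1}]'
```

```text
time_s: 5.75
tool_pos: [0.477, 0.3201, 0.0912]
tool_rot: [-179.9, 0.2, -93.8]
force: [-0.8, 2.7, 6.4]
grip_width: 0.0005
grasp_force: 2.7
time_s: 6.5
tool_pos: [0.4773, 0.3192, 0.0556]
tool_rot: [-179.9, 0.2, -93.8]
force: [0.1, 2.5, 3.3]
grip_width: 0.0006
grasp_force: 1.8
```

```bash
python3 -m pendant '[{"tx":0,"ty":0,"tz":0.06,"spin":0,"claw":1},{"tx":0,"ty":0,"tz":0.06,"spin":0,"claw":1},{"tx":0,"ty":0,"tz":0,"spin":0,"claw":1}]'
python3 -m pendant '[{"tx":0,"ty":0,"tz":0.05,"spin":0,"claw":1},{"tx":0,"ty":0,"tz":0,"spin":0,"claw":1}]'
python3 -m pendant '[{"tx":0,"ty":0,"tz":0.05,"spin":0,"claw":1},{"tx":0,"ty":0,"tz":0,"spin":0,"claw":1}]'
```

```text
time_s: 6.88
tool_pos: [0.4776, 0.3185, 0.0503]
tool_rot: [-179.9, 0.1, -93.8]
force: [-1.5, 0.7, 8.3]
grip_width: 0.0007
grasp_force: 4.4
time_s: 7.12
tool_pos: [0.4777, 0.3185, 0.0498]
tool_rot: [-179.9, 0.1, -93.8]
force: [-5.2, -0.7, 20.8]
grip_width: -0.0
grasp_force: 10.0
time_s: 7.38
tool_pos: [0.4779, 0.3185, 0.0495]
tool_rot: [-179.9, 0.1, -93.8]
force: [-9.3, -4.8, 34.3]
grip_width: 0.0001
grasp_force: 15.9
```

Force rose sharply at the stop, so the lever is fully down. Next: lift, move over towards the mould, and turn back.

```bash
python3 -m pendant '[{"tx":0,"ty":0,"tz":-0.4,"spin":0,"claw":1},{"tx":0,"ty":0,"tz":-1,"spin":0,"claw":1},{"tx":0,"ty":0,"tz":-1,"spin":0,"claw":1},{"tx":0,"ty":0,"tz":-1,"spin":0,"claw":1},{"tx":0,"ty":0,"tz":-1,"spin":0,"claw":1},{"tx":0.84,"ty":-0.75,"tz":0,"spin":0,"claw":0},{"tx":0.84,"ty":-0.75,"tz":0,"spin":0,"claw":0},{"tx":0.84,"ty":-0.75,"tz":0,"spin":0,"claw":0},{"tx":0,"ty":0,"tz":0,"spin":1,"claw":0},{"tx":0,"ty":0,"tz":0,"spin":1,"claw":0}]'
python3 -m pendant '[{"tx":0,"ty":0,"tz":0,"spin":1,"claw":0},{"tx":0,"ty":0,"tz":0,"spin":1,"claw":0},{"tx":0,"ty":0,"tz":0,"spin":1,"claw":0},{"tx":0,"ty":0,"tz":0,"spin":1,"claw":0},{"tx":0,"ty":0,"tz":0,"spin":1,"claw":0},{"tx":0,"ty":0,"tz":0,"spin":1,"claw":0},{"tx":0,"ty":0,"tz":0,"spin":1,"claw":0},{"tx":0,"ty":0,"tz":0,"spin":1,"claw":0},{"tx":0,"ty":0,"tz":0,"spin":1,"claw":0},{"tx":0,"ty":0,"tz":0,"spin":1,"claw":0}]'
python3 -m pendant '[{"tx":0,"ty":0,"tz":0,"spin":1,"claw":0},{"tx":0,"ty":0,"tz":0,"spin":1,"claw":0},{"tx":0,"ty":0,"tz":0,"spin":1,"claw":0},{"tx":0,"ty":0,"tz":0,"spin":1,"claw":0},{"tx":0,"ty":0,"tz":0,"spin":1,"claw":0},{"tx":0,"ty":0,"tz":0,"spin":1,"claw":0},{"tx":0,"ty":0,"tz":0,"spin":0,"claw":0}]'
python3 - <<'E'
from h import *
C=cam("wrist"); o=env.get_obs(); im=cams.read_camera("wrist")[:,:,::-1].copy(); cv2.imwrite("pics/w4.png",im); np.savez("w4.npz",K=C[0],R=C[1],t=C[2])
print(o["tool_pos"],o["tool_rot"])
E
```

```text
time_s: 8.62
tool_pos: [0.5672, 0.2, 0.2613]
tool_rot: [179.9, -0.4, -102.1]
force: [-0.9, 0.9, 0.6]
grip_width: 0.0423
grasp_force: 0.0
time_s: 9.88
tool_pos: [0.5665, 0.2018, 0.2614]
tool_rot: [-179.8, -0.4, -141.9]
force: [-0.3, 0.2, -0.3]
grip_width: 0.0873
grasp_force: 0.0
time_s: 10.75
tool_pos: [0.5665, 0.202, 0.2616]
tool_rot: [-179.7, -0.2, -165.8]
force: [0.0, 0.6, -0.3]
grip_width: 0.087
grasp_force: 0.0
[0.56653809 0.20204044 0.26157822] [-179.72607648   -0.23328254 -165.75215258]
```

View pics/w4.png

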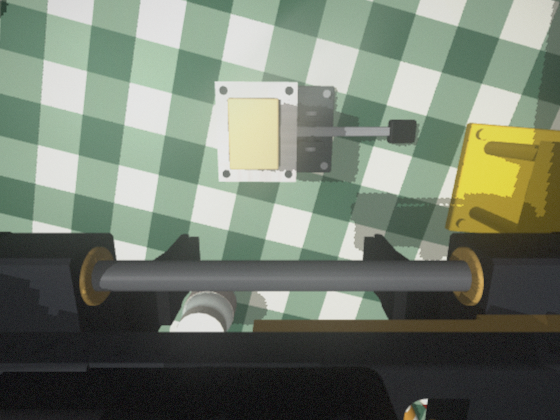

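The block top (228–279, 97–170) now stands proud of the mould top and the lever is down.

```bash
python3 - <<'E'
from h import *
np.set_printoptions(precision=4,suppress=True)
d=np.load("w4.npz"); W=(d["K"],d["R"],d["t"]); w=cv2.imread("pics/w4.png").astype(int)
T=cam("top"); tp=cams.read_camera("top")[:,:,::-1].astype(int); cv2.imwrite("pics/t2.png",tp)
def f(im,x0,x1,y0,y1):
    a=im[y0:y1,x0:x1]; m=np.zeros(im.shape[:2],bool); m[y0:y1,x0:x1]=(a[...,2]-a[...,0]>45)&(a[...,2]>110)
    c=[c for c in comps(m,20)]; c=max(c,key=lambda c:c[1]) if c else None
    return c and (c[1],cv2.minAreaRect(np.argwhere(c[2])[:,::-1].astype(np.float32)))
b=f(w,215,300,85,185); t=f(tp,195,240,190,240); print(b,t)
if t: print("tri",tri(W,b[1][0],T,t[1][0]))
for z in(.165,.17,.175):
    Q=np.array([onz(W,p,z) for p in cv2.boxPoints(b[1])]); E=np.diff(np.r_[Q,Q[:1]],axis=0); print(z,Q.mean(0),np.linalg.norm(E,axis=1),np.degrees(np.arctan2(E[:,1],E[:,0])))
print(env.get_obs()["tool_pos"])
E
```

```text
(np.int32(1828), ((253.0, 133.5), (69.0, 48.0), 90.0)) None
0.165 [0.5137 0.1675 0.165 ] [0.0341 0.0491 0.0359 0.0491] [ 104.2607   14.0995  -75.6943 -167.9731]
0.17 [0.5135 0.1679 0.17  ] [0.0334 0.0481 0.0351 0.0481] [ 104.2607   14.0995  -75.6943 -167.9731]
0.175 [0.5132 0.1683 0.175 ] [0.0327 0.0471 0.0344 0.0471] [ 104.2607   14.0995  -75.6943 -167.9731]
[0.5667 0.2024 0.2618][ WARN:0@0.558] global loadsave.cpp:1063 imwrite_ Unsupported depth image for selected encoder is fallbacked to CV_8U.
```

```bash
python3 -m pendant '[{"tx":0.6,"ty":-0.2,"tz":0,"spin":0,"claw":0},{"tx":0.6,"ty":-0.2,"tz":0,"spin":0,"claw":0},{"tx":0,"ty":0,"tz":0.6,"spin":0,"claw":0},{"tx":0,"ty":0,"tz":0.6,"spin":0,"claw":0},{"tx":0,"ty":0,"tz":0.4,"spin":0,"claw":0},{"tx":0,"ty":0,"tz":0.3,"spin":0,"claw":0},{"tx":0,"ty":0,"tz":0.08,"spin":0,"claw":0},{"tx":0,"ty":0,"tz":0,"spin":0,"claw":0}]'
```

```text
time_s: 11.85
tool_pos: [0.5138, 0.1683, 0.1638]
tool_rot: [-179.8, -0.1, -165.7]
force: [1.6, 0.3, 0.1]
grip_width: 0.087
grasp_force: 0.0
```

```bash
python3 -m pendant '[{"tx":0,"ty":0,"tz":0.04,"spin":0,"claw":0.3},{"tx":0,"ty":0,"tz":0,"spin":0,"claw":0.5},{"tx":0,"ty":0,"tz":0,"spin":0,"claw":1},{"tx":0,"ty":0,"tz":0,"spin":0,"claw":1},{"tx":0,"ty":0,"tz":0,"spin":0,"claw":1}]' 20
```

```text
time_s: 12.48
tool_pos: [0.5136, 0.1682, 0.1615]
tool_rot: [-179.8, -0.1, -165.7]
force: [0.3, -0.3, 1.0]
grip_width: 0.0451
grasp_force: 0.0
```

```bash
python3 -m pendant '[{"tx":0,"ty":0,"tz":0,"spin":0,"claw":1},{"tx":0,"ty":0,"tz":0,"spin":0,"claw":1},{"tx":0,"ty":0,"tz":0,"spin":0,"claw":1},{"tx":0,"ty":0,"tz":0,"spin":0,"claw":1}]' 20
```

```text
time_s: 12.98
tool_pos: [0.5135, 0.1682, 0.1614]
tool_rot: [-179.8, -0.1, -165.7]
force: [-0.7, -0.0, 0.0]
grip_width: 0.036
grasp_force: 20.0
```

```bash
python3 -m pendant '[{"tx":0,"ty":0,"tz":-0.1,"spin":0,"claw":1},{"tx":0,"ty":0,"tz":-0.15,"spin":0,"claw":1},{"tx":0,"ty":0,"tz":-0.2,"spin":0,"claw":1},{"tx":0,"ty":0,"tz":-0.25,"spin":0,"claw":1},{"tx":0,"ty":0,"tz":-0.4,"spin":0,"claw":1},{"tx":0,"ty":0,"tz":-0.5,"spin":0,"claw":1},{"tx":0,"ty":0,"tz":-0.4,"spin":0,"claw":1},{"tx":0,"ty":0,"tz":0,"spin":0,"claw":1}]'
python3 -m pendant '[{"tx":-0.03,"ty":-0.5,"tz":0,"spin":0,"claw":1},{"tx":-0.03,"ty":-0.94,"tz":0,"spin":0,"claw":1},{"tx":-0.03,"ty":-1,"tz":0,"spin":0,"claw":1},{"tx":-0.03,"ty":-1,"tz":0,"spin":0,"claw":1},{"tx":-0.03,"ty":-1,"tz":0,"spin":0,"claw":1},{"tx":-0.03,"ty":-1,"tz":0,"spin":0,"claw":1},{"tx":-0.03,"ty":-1,"tz":0,"spin":0,"claw":1},{"tx":-0.03,"ty":-1,"tz":0,"spin":0,"claw":1},{"tx":-0.03,"ty":-0.94,"tz":0,"spin":0,"claw":1},{"tx":0,"ty":-0.5,"tz":0,"spin":0,"claw":1}]'
python3 -m pendant '[{"tx":0,"ty":0,"tz":0,"spin":0.6,"claw":1},{"tx":0,"ty":0,"tz":0,"spin":0.95,"claw":1},{"tx":0,"ty":0,"tz":0,"spin":0.95,"claw":1},{"tx":0,"ty":0,"tz":0,"spin":0.95,"claw":1},{"tx":0,"ty":0,"tz":0,"spin":0.95,"claw":1},{"tx":0,"ty":0,"tz":0,"spin":0.95,"claw":1},{"tx":0,"ty":0,"tz":0,"spin":0.95,"claw":1},{"tx":0,"ty":0,"tz":0,"spin":0.95,"claw":1},{"tx":0,"ty":0,"tz":0,"spin":0,"claw":1},{"tx":0,"ty":0,"tz":0,"spin":0,"claw":1}]'
python3 - <<'E'
from h import *
C=cam("wrist"); o=env.get_obs(); im=cams.read_camera("wrist")[:,:,::-1].copy(); cv2.imwrite("pics/w5.png",im); np.savez("w5.npz",K=C[0],R=C[1],t=C[2])
print(o["tool_pos"],o["tool_rot"],o["qpos"][6])
E
```

```text
time_s: 13.98
tool_pos: [0.5147, 0.1691, 0.2638]
tool_rot: [-179.8, 0.1, -165.7]
force: [0.7, -0.2, -1.0]
grip_width: 0.0357
grasp_force: 20.0
time_s: 15.22
tool_pos: [0.6353, -0.2617, 0.2616]
tool_rot: [-179.7, -0.3, -165.9]
force: [-0.5, 0.4, -0.7]
grip_width: 0.0357
grasp_force: 20.0
time_s: 16.48
tool_pos: [0.6359, -0.2582, 0.2625]
tool_rot: [-179.7, -0.1, 165.3]
force: [-0.3, 0.8, -1.1]
grip_width: 0.0359
grasp_force: 20.0
[ 0.63592918 -0.25819962  0.26252548] [-1.79740870e+02 -6.18811161e-02  1.65322367e+02] 101.80415129356928
```

View pics/w5.png

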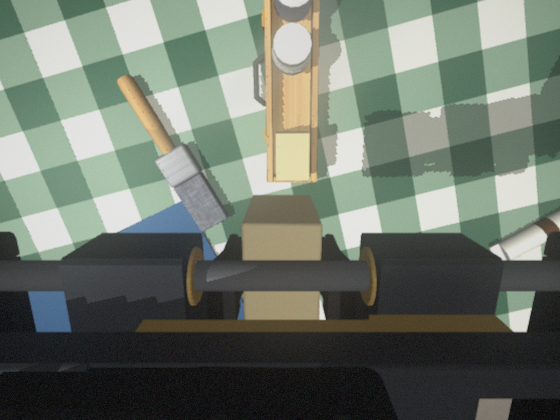

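The block is held upright at (282,255). The packed block's top is at (293,156), the gap floor lies around (292,100), the round lid is at (292,45), and the rim's outer edges are near columns 266 and 317.

```bash
python3 - <<'E'
from h import *
np.set_printoptions(precision=4,suppress=True)
d=np.load("w5.npz"); W=(d["K"],d["R"],d["t"]); w=cv2.imread("pics/w5.png"); T=cam("top")
h=cv2.cvtColor(w,cv2.COLOR_BGR2HSV); print(h[157,262:322:4].tolist()); print(h[100,258:326:4].tolist()); print(h[40:140:8,292].tolist())
wi=w.astype(int); m=np.zeros(w.shape[:2],bool); m[120:185,255:325]=(h[120:185,255:325,0]>=22)&(h[120:185,255:325,0]<32)&(h[120:185,255:325,2]>150)
c=max(comps(m,50),key=lambda c:c[1]); r=cv2.minAreaRect(np.argwhere(c[2])[:,::-1].astype(np.float32)); print("pb",c[1],r,tri(W,r[0],T,(382.3,178.4)))
Q=np.array([onz(W,p,.066) for p in cv2.boxPoints(r)]);E=np.diff(np.r_[Q,Q[:1]],axis=0);print(Q.mean(0),np.linalg.norm(E,axis=1),np.degrees(np.arctan2(E[:,1],E[:,0])))
# box wooden mask: left/right outer edges per row
wood=((h[...,0]>=8)&(h[...,0]<=24)&(h[...,1]>90)).astype(bool); wood[:,:240]=0; wood[:,340:]=0; wood[184:]=0
rows=range(5,180,5); L=[];Rr=[]
for y in rows:
    x=np.flatnonzero(wood[y]); 
    if len(x): L.append(onz(W,(x.min(),y),.028));Rr.append(onz(W,(x.max()+1,y),.028)); print(y,x.min(),x.max(),end="; ")
for P in(L,Rr):
    P=np.float32(P)[:,:2]; v=cv2.fitLine(P,cv2.DIST_HUBER,0,.01,.01).ravel(); print("line",v,np.degrees(np.arctan2(v[1],v[0])))
g=cv2.HoughCircles(cv2.GaussianBlur(cv2.cvtColor(w[0:90,250:330],cv2.COLOR_BGR2GRAY),(3,3),0),cv2.HOUGH_GRADIENT,1,30,param1=80,param2=12,minRadius=14,maxRadius=26); print("circ",g)
E
```

```text
[[30, 6, 225], [24, 23, 218], [19, 83, 223], [19, 73, 174], [26, 56, 225], [26, 54, 225], [26, 57, 227], [26, 58, 225], [25, 57, 227], [25, 57, 228], [25, 58, 228], [25, 60, 228], [22, 58, 115], [18, 87, 168], [51, 30, 134]]
[[40, 18, 128], [33, 21, 122], [18, 79, 212], [18, 94, 215], [18, 80, 165], [18, 83, 166], [18, 86, 171], [18, 94, 217], [18, 89, 224], [19, 89, 224], [19, 89, 223], [19, 90, 222], [20, 87, 222], [20, 77, 180], [18, 88, 211], [33, 39, 144], [33, 34, 144]]
[[30, 2, 219], [30, 2, 218], [20, 3, 221], [23, 22, 188], [22, 26, 176], [19, 87, 221], [18, 87, 222], [19, 91, 221], [19, 92, 222], [19, 92, 221], [19, 88, 223], [19, 79, 174], [26, 56, 226]]
pb 1655 ((292.0, 155.5), (49.0, 34.0), 90.0) [ 0.6038 -0.2392  0.0763]
[ 0.6057 -0.239   0.066 ] [0.0348 0.0508 0.0361 0.0508] [  75.3564  -13.4325 -104.6122  165.0856]
5 264 272; 10 262 273; 15 262 270; 20 262 270; 25 262 268; 30 265 266; 80 291 313; 85 285 301; 90 282 302; 95 268 301; 100 267 300; 105 267 312; 110 267 298; 115 267 298; 120 267 313; 125 267 314; 130 265 269; 135 265 270; 140 265 266; 150 314 314; 160 312 312; 165 313 313; 170 314 315; 175 267 316; line [ 0.9752 -0.2212  0.5197 -0.2445] -12.777938
line [ 0.9997  0.0259  0.5421 -0.2185] 1.4867251
circ [[[40.5 42.5 20.7]
  [43.5  4.5 23.9]]]
```

```bash
python3 - <<'E'
from h import *
np.set_printoptions(precision=4,suppress=True)
d=np.load("w5.npz"); W=(d["K"],d["R"],d["t"]); w=cv2.imread("pics/w5.png"); T=cam("top")
for z in(.053,.062): print("round",onz(W,(291.5,46),z+.006),onz(W,(290.5,42.5),z+.006))
print("roundT",onz(T,(374,221),.062),onz(T,(369,243),.062))
h=cv2.cvtColor(w,cv2.COLOR_BGR2HSV); sat=h[...,1]
for y in (108,112,116,120,125): print(y,[ (x,*h[y,x]) for x in (260,262,264,266,268,270,272,310,312,314,316,318,320)])
L=[onz(W,(265.5,y),.028) for y in(80,178)];R=[onz(W,(317.5,y),.028) for y in(80,178)]
print(L,R,np.mean(L+R,axis=0),np.linalg.norm(L[0]-R[0]))
cv2.imwrite("pics/w5c.png",cv2.resize(w[0:195,235:345],None,fx=3,fy=3,interpolation=cv2.INTER_NEAREST))
E
```

```text
round [ 0.5022 -0.2132  0.059 ] [ 0.4989 -0.2134  0.059 ]
round [ 0.5039 -0.2139  0.068 ] [ 0.5007 -0.2141  0.068 ]
roundT [ 0.5013 -0.213   0.062 ] [ 0.4481 -0.1963  0.062 ]
108 [(260, np.uint8(34), np.uint8(8), np.uint8(227)), (262, np.uint8(30), np.uint8(6), np.uint8(226)), (264, np.uint8(34), np.uint8(8), np.uint8(224)), (266, np.uint8(19), np.uint8(81), np.uint8(207)), (268, np.uint8(18), np.uint8(93), np.uint8(214)), (270, np.uint8(18), np.uint8(93), np.uint8(216)), (272, np.uint8(18), np.uint8(75), np.uint8(149)), (310, np.uint8(20), np.uint8(77), np.uint8(172)), (312, np.uint8(18), np.uint8(87), np.uint8(206)), (314, np.uint8(18), np.uint8(88), np.uint8(209)), (316, np.uint8(18), np.uint8(87), np.uint8(210)), (318, np.uint8(33), np.uint8(37), np.uint8(139)), (320, np.uint8(36), np.uint8(35), np.uint8(144))]
112 [(260, np.uint8(58), np.uint8(32), np.uint8(194)), (262, np.uint8(55), np.uint8(32), np.uint8(193)), (264, np.uint8(55), np.uint8(32), np.uint8(194)), (266, np.uint8(21), np.uint8(70), np.uint8(196)), (268, np.uint8(18), np.uint8(94), np.uint8(215)), (270, np.uint8(18)
[... 1838 characters left out ...]
8(194)), (266, np.uint8(22), np.uint8(60), np.uint8(183)), (268, np.uint8(18), np.uint8(93), np.uint8(215)), (270, np.uint8(18), np.uint8(89), np.uint8(221)), (272, np.uint8(19), np.uint8(77), np.uint8(159)), (310, np.uint8(22), np.uint8(67), np.uint8(140)), (312, np.uint8(17), np.uint8(88), np.uint8(200)), (314, np.uint8(18), np.uint8(92), np.uint8(214)), (316, np.uint8(18), np.uint8(90), np.uint8(216)), (318, np.uint8(37), np.uint8(33), np.uint8(133)), (320, np.uint8(41), np.uint8(40), np.uint8(139))]
[array([ 0.5221, -0.2468,  0.028 ]), array([ 0.6268, -0.2755,  0.028 ])] [array([ 0.5365, -0.1916,  0.028 ]), array([ 0.6422, -0.2162,  0.028 ])] [ 0.5819 -0.2325  0.028 ] 0.05699738348566795
```

View pics/w5c.png

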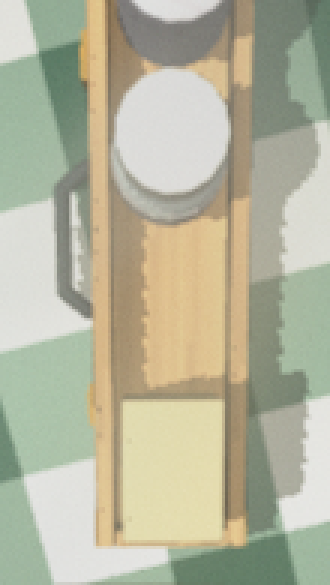

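```bash
python3 -m pendant '[{"tx":0.4,"ty":0.05,"tz":0,"spin":0,"claw":1},{"tx":0.7,"ty":0.09,"tz":0,"spin":0,"claw":1},{"tx":0.67,"ty":0.08,"tz":0,"spin":0,"claw":1},{"tx":0,"ty":0,"tz":0.5,"spin":0,"claw":1},{"tx":0,"ty":0,"tz":0.8,"spin":0,"claw":1},{"tx":0,"ty":0,"tz":0.8,"spin":0,"claw":1},{"tx":0,"ty":0,"tz":0.5,"spin":0,"claw":1},{"tx":0,"ty":0,"tz":0,"spin":0,"claw":1},{"tx":0,"ty":0,"tz":0,"spin":0,"claw":1}]'
python3 - <<'E'
from h import *
np.set_printoptions(precision=4,suppress=True)
o=env.get_obs(); p=np.array(o["tool_pos"]);print(p,o["tool_rot"])
R=cv2.Rodrigues(np.zeros(3))[0]; y=np.radians(o["tool_rot"][2]); e=np.array([.5532,-.2252])-p[:2]
print("tx,ty shares",e@[np.cos(y),np.sin(y)]/.05,e@[np.sin(y),-np.cos(y)]/.05)
cv2.imwrite("pics/s3.png",cv2.resize(cams.read_camera("side")[230:360,210:380,::-1],None,fx=4,fy=4))
E
```

```text
time_s: 17.65
tool_pos: [0.5539, -0.2261, 0.1344]
tool_rot: [-179.7, 0.1, 165.3]
force: [0.2, 0.5, -0.5]
grip_width: 0.0361
grasp_force: 20.0
[ 0.5539 -0.2261  0.1344] [-179.7316    0.1003  165.2704]
tx,ty shares 0.01869081453383332 0.01413088071782977
```

View pics/s3.png

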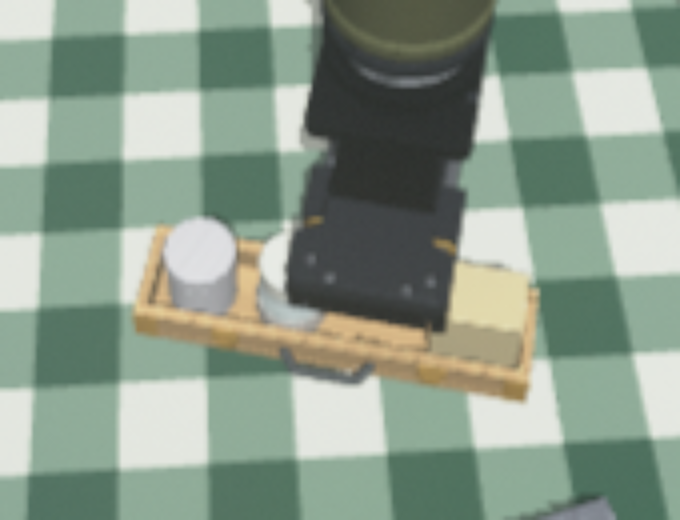

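The side view shows the gripper at (375,250) in the crop, over the gap between the round item and the packed block. The position agrees, so I'll lower gently.

```bash
python3 -m pendant '[{"tx":0.02,"ty":0.015,"tz":0.2,"spin":0,"claw":1},{"tx":0,"ty":0,"tz":0.2,"spin":0,"claw":1},{"tx":0,"ty":0,"tz":0.2,"spin":0,"claw":1},{"tx":0,"ty":0,"tz":0.2,"spin":0,"claw":1},{"tx":0,"ty":0,"tz":0,"spin":0,"claw":1}]'
python3 -m pendant '[{"tx":0,"ty":0,"tz":0.2,"spin":0,"claw":1},{"tx":0,"ty":0,"tz":0.2,"spin":0,"claw":1},{"tx":0,"ty":0,"tz":0.16,"spin":0,"claw":1},{"tx":0,"ty":0,"tz":0.1,"spin":0,"claw":1},{"tx":0,"ty":0,"tz":0,"spin":0,"claw":1},{"tx":0,"ty":0,"tz":0,"spin":0,"claw":1}]'
```

```text
time_s: 18.32
tool_pos: [0.5515, -0.2246, 0.0918]
tool_rot: [-179.7, -0.1, 165.3]
force: [0.6, -0.1, -1.0]
grip_width: 0.0358
grasp_force: 20.0
time_s: 19.08
tool_pos: [0.5525, -0.2252, 0.0604]
tool_rot: [-179.7, 0.0, 165.3]
force: [0.1, -0.2, -1.2]
grip_width: 0.0355
grasp_force: 20.0
```

```bash
python3 -m pendant '[{"tx":0,"ty":0,"tz":0.03,"spin":0,"claw":1},{"tx":0,"ty":0,"tz":0,"spin":0,"claw":1}]'
python3 -m pendant '[{"tx":0,"ty":0,"tz":0.02,"spin":0,"claw":1},{"tx":0,"ty":0,"tz":0,"spin":0,"claw":1}]'
python3 -m pendant '[{"tx":0,"ty":0,"tz":0.01,"spin":0,"claw":1},{"tx":0,"ty":0,"tz":0,"spin":0,"claw":1}]'
```

```text
time_s: 19.32
tool_pos: [0.5523, -0.2251, 0.0587]
tool_rot: [-179.7, -0.0, 165.3]
force: [-0.4, 0.0, -1.8]
grip_width: 0.0361
grasp_force: 20.0
time_s: 19.58
tool_pos: [0.5523, -0.2251, 0.0576]
tool_rot: [-179.7, -0.0, 165.3]
force: [-0.4, 0.2, -0.5]
grip_width: 0.0359
grasp_force: 20.0
time_s: 19.82
tool_pos: [0.5524, -0.2251, 0.0575]
tool_rot: [-179.7, 0.0, 165.3]
force: [-0.9, 0.5, 1.7]
grip_width: 0.0357
grasp_force: 20.0
```

```bash
python3 -m pendant '[{"tx":0,"ty":0,"tz":0.01,"spin":0,"claw":1},{"tx":0,"ty":0,"tz":0,"spin":0,"claw":1}]' 8
python3 -m pendant '[{"tx":0,"ty":0,"tz":0,"spin":0,"claw":0.56},{"tx":0,"ty":0,"tz":0,"spin":0,"claw":0.5},{"tx":0,"ty":0,"tz":0,"spin":0,"claw":0.4},{"tx":0,"ty":0,"tz":0,"spin":0,"claw":0.3},{"tx":0,"ty":0,"tz":0,"spin":0,"claw":0.3}]'
python3 -m pendant '[{"tx":0,"ty":0,"tz":-0.2,"spin":0,"claw":0.3},{"tx":0,"ty":0,"tz":-0.4,"spin":0,"claw":0.3},{"tx":0,"ty":0,"tz":-0.8,"spin":0,"claw":0.3},{"tx":0,"ty":0,"tz":-1,"spin":0,"claw":0.3},{"tx":0,"ty":0,"tz":-1,"spin":0,"claw":0.3},{"tx":-0.9,"ty":0,"tz":-0.4,"spin":0,"claw":0.3},{"tx":-0.9,"ty":0,"tz":0,"spin":0,"claw":0.3},{"tx":0,"ty":0,"tz":0,"spin":0,"claw":0.3}]'
python3 - <<'E'
from h import *
w=cams.read_camera("wrist")[:,:,::-1]; s=cams.read_camera("side")[:,:,::-1]
a=cv2.resize(w[0:240,180:400],(440,480)); b=cv2.resize(s[270:350,230:360],(360,222)); c=np.zeros((480,800,3),np.uint8); c[:,:440]=a; c[:222,440:]=b
b=cv2.resize(s[100:220,230:330],(215,258)); c[222:480,440:655]=b
cv2.imwrite("pics/fin.png",c)
E
```

```text
time_s: 20.08
tool_pos: [0.5525, -0.2253, 0.0573]
tool_rot: [-179.7, 0.0, 165.2]
force: [-1.1, -0.6, 5.1]
grip_width: 0.036
grasp_force: 8.0
time_s: 20.7
tool_pos: [0.5523, -0.2251, 0.0566]
tool_rot: [-179.7, -0.0, 165.3]
force: [-0.5, 0.2, 0.1]
grip_width: 0.0593
grasp_force: 0.0
time_s: 21.7
tool_pos: [0.6417, -0.2468, 0.2465]
tool_rot: [-179.7, 0.0, 165.3]
force: [-0.4, -0.1, -1.0]
grip_width: 0.0609
grasp_force: 0.0
```

View pics/fin.png

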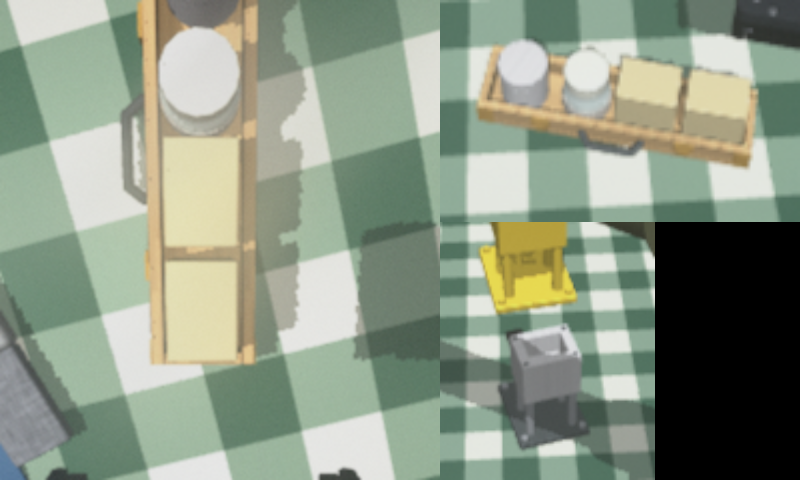

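The block stands upright in the gap at crop (200,190), level with its neighbours, the row is undisturbed and the mould is empty. I'm handing it in.

```bash
python3 -c "
from cell import env
print(env.sign_off())"
```

```text
the job is handed in; nothing more can be done
None
```

The lever was pressed to its stop, and the block was lifted out and set down upright in the box's gap with the row undisturbed; the job was handed in at about 22 s, and the sign-off gave no verdict.

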